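# Hang the toolbox lid: mesh its hinge leaves and hold the pin holes in line

## Robot

A 7-joint arm with a two-finger parallel gripper is mounted at the origin on the work surface. World frame = base frame: x ahead of the robot, y to its left, z up, the work surface at z = 0. Lengths are in m, angles in rad, forces in N, time in s.
With the tool pointing down it reaches from about 0.425 to 0.925 m from the base axis. Payload 6.8 kg.
Tool frame: the origin (TCP) lies midway between the tips of the shut fingers; the grasp point (between the pads) lies 19 mm behind it; x points along the fingers, y is the direction in which the jaws open and shut, and the axes are right-handed (so a half turn about x gives the same grasp; the last joint's range is limited). The gripper opens to 85 mm and grips with 20 to 120 N. Pads are 22 mm wide; open, the fingers measure 114 mm over their backs; the gripper's body (76 mm by 85 mm) begins 54 mm behind the grasp point. The pads swing forward as they close: fully open they stand 13 mm farther back than shut.
Start: joints at [-1.338, 0.477, 0.022, 1.555, -0.011, 1.109, -0.083], TCP at [0.226, 0.636, 0.231] pointing down, gripper open.
Joint ranges: [-2.96, 2.96], [-0.34, 2.1], [-1.41, 1.46], [0.24, 2.44], [-1.37, 4.51], [0.17, 1.92], [-2.96, 2.96]. Speed limits (rad/s): [2.39, 2.39, 3.14, 3.14, 3.14, 3.14, 3.14].

## Interface

Orientations are given as a rotation vector (axis times angle).
In Python, from bench import r, viewer, nets gives the robot as it stands.
- The arm moves only by the shell command python3 -m pendant 'ROWS' [FORCE]. ROWS is JSON, one flat list of numbers, 5 for each row, row after row: the finger opening in mm, from 0 to 85.4, then the shift along the tool's x, y, z in mm, then the turn about the tool's x in rad. A call has 1 to 20 rows; each row shifts and turns the commanded pose from where the row before left it, along the tool's axes as they then stand; what a row does not reach is not made up. A row lasts 1/8 s, in which the tool goes at most 62.5 mm and 10.7 degrees, less where a joint would pass 70% of its speed; a pose out of reach is approached as far as the arm can. A call with a gripper value outside its range is refused whole. The fingers move at their own pace and stop on an object; FORCE is the grip in N (left out, the last holds). Time passes only in rows, so rows that do not move let the fingers close. It gives the time, the measured TCP pose, the force and the opening at its end, in the units of the state.
- r.get_obs(): the state, without advancing time (a new reading comes with each control period).
- viewer.grab_frame(name): name is "scene" or "top" or "wrist"; returns (picture, depth): 420x560x3 uint8, red, green, blue; 420x560 float32, m along the optical axis (not along the pixel's ray), 0 where there is no reading.
- viewer.calibration(name): a dict with "mtx" (3x3 intrinsics, pixels), "world_to_cam" (4x4, takes a point from world to camera coordinates). Camera axes: x right, y up, looking along -z (the intrinsics and any distortion apply to the point x, -y, -z); pixel columns grow to the right and rows downward; lengths in m; the calibration is good to about 2 mm. A picture is of the moment at which its call begins: read the wrist's pose just before it. calibration takes no time and is no camera call; for the wrist camera it gives the pose at the moment of the call.
- r.hand_in(): hands the job in, once; it reports no verdict.
Trained networks look in the newest picture that a camera, given by its name, has taken for a name from the list of things; names that differ only in an ending like _2 or _b are one class to them, and where a whole thing is asked for, a point or a joint stands for the part that bears it (a point fixed in the world has none). Each returns a list of dicts, best first, with "score" (0 to 1); they miss things now and then, are a little off and sometimes report something else, mostly with a low value. They report only what shows in the picture. A call takes as long as a camera call. They do not tell look-alikes from the thing itself.
- nets.look_for(name, camera): "location" ([x, y, z] in m, in world coordinates, good to about 4 mm: the middle of the surface that is visible of it).
- nets.silhouettes(name, camera): "mask" (420x560 bool, what is visible of it).
The state is a dict: "clock": time; "joints": joint angles; "qvel": joint speeds; "tau": joint torques, N m; "tcp_pos": TCP position; "orientation": TCP orientation; "contact_force": force on the tool from outside, world axes, zero at the start; "moment": the same for the moment, N m; "grip_width": finger opening in m.
Only numpy, scipy, OpenCV 4.12 (cv2) and the standard library are available. Lean on these libraries where they do the work, as an engineer would, in place of code of your own. Each camera call takes 0.05 s, during which the arm holds its last target. There are 200 camera calls.

## Task

Take the loose wooden lid out of the slotted rack and offer it up to the open toolbox: standing upright along the box's hinge edge, leaves towards the box, with its two knuckles let down into the gaps of the box's two hinges until the pin holes line up from end to end at both hinges. Finish while still holding the lid there, upright and still, its weight hanging in the gripper and not resting on the hinges, so that a workmate can push the pins in. Leave everything else where it stands.

Things in the scene. Friction and masses are not known exactly. Their poses are not given: they have to be found in the camera images.
- toolbox: Open wooden toolbox without its lid, screwed to the bench: 140 (x) by 230 (y) by 66 mm high, walls 14 mm. Origin: centre of its underside, on the bench; z up. Its hinge edge is the long wall at +x; two brass hinge leaves lie on that rim. It stands left or right of the robot's middle, turned up to 0.3 rad.
- box_hinge_left (a point): Centre of the box's +y hinge, on the hinge axis: 80 mm along +x, 60 mm along +y, 69.5 mm up from the toolbox origin; axes as the toolbox. The axis runs along y, 10 mm outside the wall. Each box hinge has two brass knuckles, 15 mm across, 19.5 mm long, bored 9 mm for a 5.5 mm pin, with a 25 mm gap between them centred on this point.
- box_hinge_right (a point): The same for the box's -y hinge, 60 mm along -y.
- rack: Slotted board rack of light wood, fixed: 150 (x) by 264 (y) by 67 mm high; origin: centre of its underside, z up. Three slots along its y, 35 mm deep, floors 32 mm above the bench, are cut in combs at its two ends (y = 100 to 130 mm either way). The lid stands in the middle slot (16.4 mm wide), two templates in the slots at x = -48 and +48 mm.
- lid_center (a point): Centre of the loose lid board, about 0.33 kg: 14 mm thick (x), 230 mm long (y), 140 mm high (z), upright in the rack's middle slot, axes as the rack's. Hinge edge down; the plain top edge, 70 mm above this point (172 mm above the bench), stands free to be gripped across the thickness. In place its axes agree with the toolbox's: upright, -x face (with the brass leaves) towards the box.
- lid_hinge_left (a point): Centre of the bore of the lid's +y knuckle: 10.5 mm along -x, 60 mm along +y, 80 mm below lid_center; axes as the lid. The brass knuckle, 15 mm across, 21 mm long, bored 9 mm, hangs below the lower edge. It belongs on box_hinge_left, in the gap, with 2 mm of room along the axis each way. Let down 1 mm too far, the lid's leaves rest on the box knuckles.
- lid_hinge_right (a point): The same for the lid's -y knuckle, 60 mm along -y. It belongs on box_hinge_right.
- lid: The same lid; origin: middle of its lower wooden edge, 70 mm below lid_center, same axes. Its knuckles reach 17.5 mm below this edge, so lift it high enough to pass over the combs (67 mm) and templates (92 mm) before moving sideways.
- template_ply_center (a point): Bystander: plywood template board 6 by 240 by 60 mm, standing in the rack slot at x = -48 mm, its top 92 mm above the bench; point at its centre.
- template_green_center (a point): Bystander: green plastic template board 6 by 240 by 60 mm, standing in the rack slot at x = +48 mm, its top 92 mm above the bench; point at its centre.
- cone_black_center (a point): Bystander: black thread cone with red cap, 58 mm across, 100 mm high; point at its centre.
- cone_tan_center (a point): Bystander: tan thread cone with red cap, 58 mm across, 100 mm high; point at its centre.
- maul_center (a point): Bystander: maul with white head 74 mm across, standing on its head, 198 mm high; point 100 mm up its middle.
- awl_grip (a point): Bystander: awl with wooden handle, 160 mm long, lying near the robot; point in the middle of its handle.
- pin_dish_center (a point): Bystander: flat metal dish 100 by 65 by 18 mm with two brass hinge pins and screws; point at its centre.
Things that resemble listed ones, but are neither listed nor needed, are in the scene too. There is more than one size of the lid; the job needs the larger.

How it is judged:
On the way:
1. the lid is held in the fingers, upright and lifted clear of the rack's combs (height (world z) of lid_center above 0.16 m and contact force between the fingers and lid above 3 N and contact force between lid and rack below 0.1 N and angle between lid_center's own z axis and vertical below 0.25 rad), for 0.2 s.
At the end, for the whole second after the job is handed in: Fingers still grip the lid (over 3 N); it is upright (0.12 rad) and still (10 mm/s). At both hinges the lid knuckle's centre is within 2.5 mm of the box hinge point across the axis (level and up-down) and 3 mm along it. The lid bears on the box with under 2.5 N and is off the rack (angle between lid_center's own z axis and vertical below 0.12 rad and contact force between the fingers and lid above 3 N and contact force between lid and toolbox below 2.5 N and contact force between lid and rack below 0.1 N and linear speed of lid below 0.01 m/s and x of lid_hinge_left in the frame of box_hinge_left between -0.0025 and 0.0025 m and y of lid_hinge_left in the frame of box_hinge_left between -0.003 and 0.003 m and z of lid_hinge_left in the frame of box_hinge_left between -0.0025 and 0.0025 m and x of lid_hinge_right in the frame of box_hinge_right between -0.0025 and 0.0025 m and y of lid_hinge_right in the frame of box_hinge_right between -0.003 and 0.003 m and z of lid_hinge_right in the frame of box_hinge_right between -0.0025 and 0.0025 m); the arm keeps its last pose, push and grip.
It fails at once if the lid is forced on the toolbox with more than 30 N (contact force between lid and toolbox above 30 N).
It fails at once if a bystander (template, thread cone, maul, awl or pin dish) is moved more than 40 mm (distance of any of cone_black_center, cone_tan_center, maul_center, awl_grip, pin_dish_center, template_ply_center, template_green_center from where it was at the start of the episode above 0.04 m).
It also fails if it takes over 48 s, if anything falls off the work surface, if the arm or the gripper's body presses on something with over 40 N, if the wrist force passes 120 N, or if a joint passes its speed limit or range.

## Working session

There is one attempt and no reset: what is moved stays moved. The work goes in short steps, Python scripts to look and compute and a shell command to move; the robot and the scene stay as the last step left them, time stands still between calls to the robot, and variables do not carry over. Pictures are saved under pics/ and viewed, about 8 in all and at most 12, crops included, and the job is handed in when it is done.

```bash
ls; mkdir -p pics; cat > h.py <<'E'
import numpy as np,cv2
from bench import r,viewer,nets
def grab(n):
    c=viewer.calibration(n); p,d=viewer.grab_frame(n); return p,d,c
def cloud(d,c):
    K=np.array(c["mtx"]);T=np.linalg.inv(np.array(c["world_to_cam"]))
    v,u=np.mgrid[:d.shape[0],:d.shape[1]]
    X=np.stack([(u-K[0,2])/K[0,0]*d,-(v-K[1,2])/K[1,1]*d,-d],-1)
    P=X@T[:3,:3].T+T[:3,3]; P[d==0]=np.nan; return P
def proj(p,c):
    K=np.array(c["mtx"]);W=np.array(c["world_to_cam"]);q=np.atleast_2d(p)@W[:3,:3].T+W[:3,3]
    return np.stack([K[0,0]*q[:,0]/-q[:,2]+K[0,2],K[1,1]*-q[:,1]/-q[:,2]+K[1,2]],-1)
def save(p,n): cv2.imwrite("pics/"+n,p[:,:,::-1])
E
python3 - <<'E'
from h import *
o=r.get_obs();print(o)
for n in("scene","top"):
    p,d,c=grab(n);save(p,n+"0.png");np.savez(n+"0.npz",p=p,d=d,P=cloud(d,c))
    print(n,{k:np.array(v).round(3).tolist() if not isinstance(v,str) else v for k,v in c.items()})
    for m in("toolbox","rack","lid","box_hinge_left"):
        print(m,[(np.round(x["location"],3).tolist(),round(x["score"],2)) for x in nets.look_for(m,n)])
E
```

```text
pics
{'clock': 0.0, 'joints': array([-1.33811088,  0.47781583,  0.0223463 ,  1.55640645, -0.01151611,
        1.10931487, -0.08311335]), 'qvel': array([ 0.00154341, -0.00146567,  0.00074833,  0.0001044 ,  0.00035745,
        0.00066766,  0.00069544]), 'tau': array([-2.31965705e-04, -5.96436489e+01,  1.60788082e+00, -2.81206888e+01,
        1.25232182e-02,  8.86150432e-03,  2.04654657e-05]), 'tcp_pos': array([0.22542329, 0.63563647, 0.23033429]), 'orientation': array([ 0.2660033 ,  1.5543882 , -0.26885296]), 'contact_force': array([ 1.07487661, -0.28308954, -1.02563195]), 'moment': array([-0.02194397,  0.08231935, -0.02317499]), 'grip_width': 0.08532904887288457}
scene {'mtx': [[419.403, 0.0, 275.321], [0.0, 419.403, 210.215], [0.0, 0.0, 1.0]], 'world_to_cam': [[0.036, 0.999, 0.016, 0.02], [-0.763, 0.017, 0.646, 0.329], [0.645, -0.036, 0.763, -1.537], [0.0, 0.0, 0.0, 1.0]]}
toolbox [([0.51, 0.25, 0.035], 0.69)]
rack [([0.516, -0.196, 0.011], 0.86)]
lid [([0.465, -0.204, 0.12], 0.93), ([0.652, -0.418, 0.016], 0.79)]
box_hinge_left [([0.514, 0.245, 0.034], 0.91)]
top {'mtx': [[535.295, 0.0, 271.755], [0.0, 535.295, 207.566], [0.0, 0.0, 1.0]], 'world_to_cam': [[-0.029, -0.999, -0.017, -0.019], [0.988, -0.032, 0.151, -0.54], [-0.152, -0.012, 0.988, -1.306], [0.0, 0.0, 0.0, 1.0]]}
toolbox [([0.521, 0.247, 0.02], 0.85)]
rack [([0.438, -0.2, 0.011], 0.77), ([0.28, -0.291, 0.005], 0.71), ([0.458, -0.204, 0.166], 0.36)]
lid [([0.637, -0.417, 0.013], 0.9), ([0.457, -0.202, 0.171], 0.63)]
box_hinge_left [([0.528, 0.245, 0.026], 0.59)]
```

View pics/top0.png

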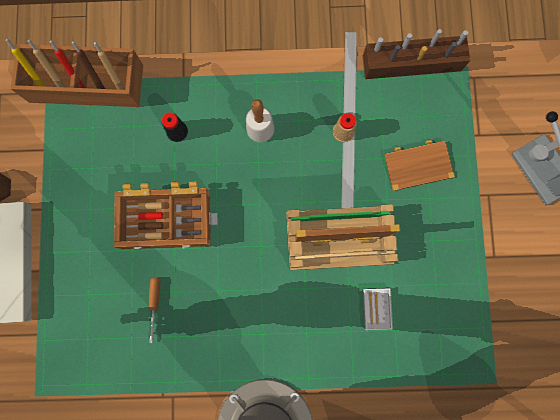

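View pics/scene0.png

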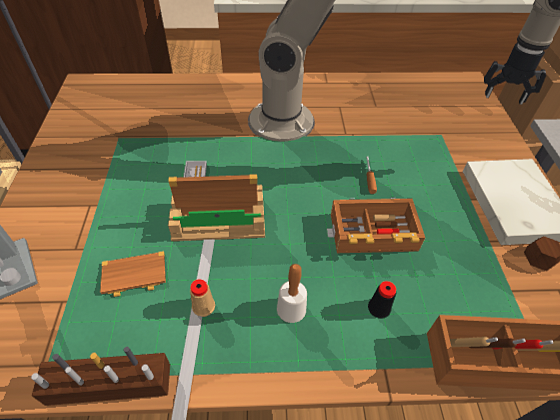

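The top view shows these candidates:
- Upright lid in the rack at about (345,232).
- Smaller lid lying flat at (420,165), a look-alike.
- Green template at (345,213) and ply template at (345,258), which are bystanders.

I choose the upright lid. The toolbox is at (162,218) with its hinges on the far (+x) side, and the green template confirms that the rack's +x points away from the robot.

```bash
python3 - <<'E'
from h import *
from scipy.spatial.transform import Rotation as R
o=r.get_obs();print(R.from_rotvec(o["orientation"]).as_matrix().round(3))
def rect(Q,n):
    (c,s,a)=cv2.minAreaRect((Q[:,:2]*1000).astype(np.float32)); print(n,len(Q),np.round(c,1),np.round(s,1),round(a,2),"z",np.median(Q[:,2]).round(4))
    q=Q[:,:2]-Q[:,:2].mean(0);w=np.linalg.svd(q,full_matrices=False)[2][0];w*=np.sign(w[1]);print("  yaw",np.arctan2(-w[0],w[1]).round(4),"mean",Q.mean(0).round(4))
for n in("top","scene"):
    P=np.load(n+"0.npz")["P"];x,y,z=P[...,0],P[...,1],P[...,2]
    lid=(abs(x-.46)<.1)&(abs(y+.2)<.16)
    rect(P[lid&(z>.166)&(z<.185)],n+" lidtop")
    rect(P[lid&(z>.06)&(z<.075)],n+" rack top")
    b=(abs(x-.52)<.12)&(abs(y-.25)<.17)
    rect(P[b&(z>.058)&(z<.085)],n+" box rim");rect(P[b&(z>.05)&(z<.085)],n+" box rim2")
p=np.load("top0.npz")["p"]
a=cv2.resize(p[170:280,100:240],None,fx=3,fy=3,interpolation=3);b=cv2.resize(p[170:280,270:410],None,fx=3,fy=3,interpolation=3)
save(np.vstack([np.hstack([a,b])])[:, :800],"crop.png")
E
```

```text
[[-0.     0.334  0.942]
 [-0.     0.942 -0.334]
 [-1.    -0.    -0.   ]]
top lidtop 668 [ 461.8 -205.8] [ 15.1 231.3] 1.49 z 0.1721
  yaw 0.0263 mean [ 0.4616 -0.2052  0.1721]
top rack top 1273 [ 462.  -205.1] [140.1 260. ] 1.66 z 0.0674
  yaw 0.0139 mean [ 0.4622 -0.2042  0.0674]
top box rim 1919 [526.6 240.8] [164.6 231.3] 0.16 z 0.0659
  yaw 0.0075 mean [0.5298 0.2412 0.0663]
top box rim2 2082 [526.6 240.8] [164.6 231.3] 0.16 z 0.0655
  yaw -0.0035 mean [0.5288 0.2416 0.0653]
scene lidtop 447 [ 460.7 -204.5] [ 20.  227.6] 1.58 z 0.1708
  yaw 0.0248 mean [ 0.4621 -0.2061  0.1706]
scene rack top 1048 [ 461.2 -203.5] [144.5 260.5] 1.65 z 0.0663
  yaw 0.0943 mean [ 0.487  -0.1957  0.0668]
scene box rim 1397 [526.2 241.9] [231.3 165.2] 89.74 z 0.0655
  yaw 0.0263 mean [0.5346 0.2418 0.0659]
scene box rim2 1684 [526.2 241.9] [231.3 165.2] 89.74 z 0.0647
  yaw 0.0318 mean [0.5306 0.2423 0.0639]
```

View pics/crop.png

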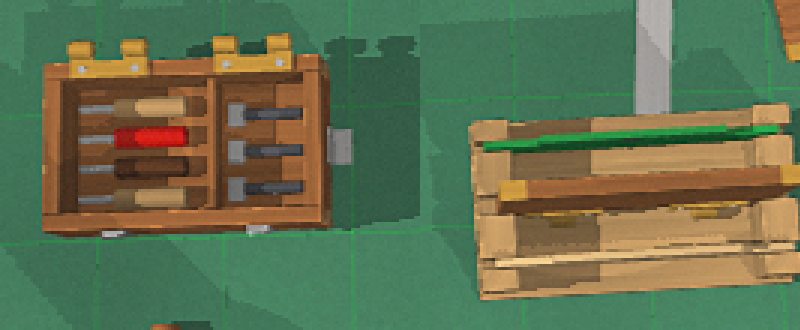

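The crop confirms the large lid: leaves on the near (-x) face, pointing the same way as the box. I'll go over the box first, since that's on the way and gives a close look, and then to the lid.

```bash
python3 -m pendant '[85,-5,-28,39,0, 85,-5,-28,39,0, 85,-5,-28,39,0, 85,-5,-28,39,0, 85,-5,-28,39,0, 85,-5,-28,39,0, 85,-5,-28,39,0, 85,-5,-28,39,0, 85,-5,-28,39,0, 85,-5,-28,39,0, 85,0,0,0,0.175, 85,0,0,0,0.175, 85,0,0,0,0.175, 85,0,0,0,0.175, 85,0,0,0,0.175, 85,0,0,0,0.175, 85,0,0,0,0.175, 85,0,0,0,0, 85,0,0,0,0]' 40
python3 - <<'E'
from h import *
from scipy.spatial.transform import Rotation as R
o=r.get_obs();print(o["clock"],o["tcp_pos"],R.from_rotvec(o["orientation"]).as_matrix().round(3))
p,d,c=grab("wrist");save(p,"w1.png");np.savez("w1.npz",p=p,d=d,P=cloud(d,c),W=c["world_to_cam"],K=c["mtx"])
print(np.linalg.inv(c["world_to_cam"]).round(3))
E
```

```text
clock: 2.88
tcp_pos: [0.4996, 0.242, 0.2814]
orientation: [1.203, 1.213, -1.203]
contact_force: [1.0, 0.1, 0.7]
grip_width: 0.0848
2.875 [0.49956007 0.24202897 0.28136238] [[ 0.     1.     0.008]
 [ 0.     0.008 -1.   ]
 [-1.     0.    -0.   ]]
[[ 1.    -0.008 -0.003  0.498]
 [ 0.009  0.953  0.302  0.319]
 [ 0.001 -0.302  0.953  0.423]
 [ 0.     0.     0.     1.   ]]
```

View pics/w1.png

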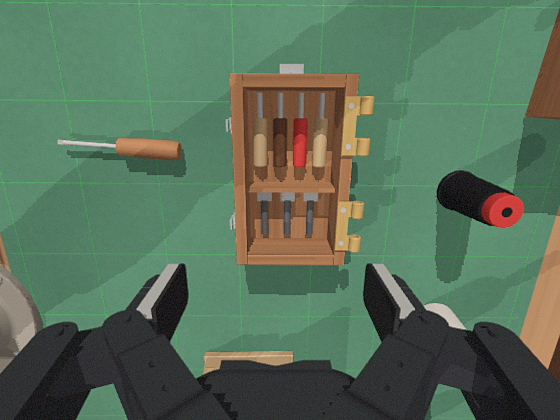

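The wrist view shows the box centred at about (295,170), with the left hinge's knuckles at (366,105) and (360,147) and the right hinge's at (354,210) and (352,243). Next I'll measure them from depth and colour.

```bash
cat > boxfit.py <<'E'
from h import *
def fit(f,verbose=1):
    z_=np.load(f);p,P=z_["p"],z_["P"]
    x,y,z=P[...,0],P[...,1],P[...,2]
    hsv=cv2.cvtColor(p,cv2.COLOR_RGB2HSV)
    b=(abs(x-.53)<.12)&(abs(y-.241)<.16)
    brass=b&(hsv[...,0]>17)&(hsv[...,0]<30)&(hsv[...,1]>110)&(x>.56)&(z>.055)&(z<.09)
    top=brass&(x>.594)&(z>.071)   # knuckle crowns
    n,l,s,c=cv2.connectedComponentsWithStats(top.astype(np.uint8))
    out=[]
    for i in range(1,n):
        if s[i,4]<20: continue
        Q=P[l==i];out.append((Q[:,1].mean(),Q));
        print("kn",len(Q),"px",c[i].round(),"lo",np.percentile(Q,3,0).round(4),"hi",np.percentile(Q,97,0).round(4),"mean",Q.mean(0).round(4))
    rim=b&(z>.060)&(z<.0675)&(hsv[...,0]<17)
    Q=P[rim];print("rim",len(Q),[np.round(t,2) for t in cv2.minAreaRect((Q[:,:2]*1000).astype(np.float32))],np.median(Q[:,2]).round(4), np.percentile(Q,[.5,99.5],0).round(4).tolist())
if __name__=="__main__":
    import sys; fit(sys.argv[1])
E
python3 boxfit.py w1.npz; python3 - <<'E'
from h import *
z=np.load("w1.npz");P=z["P"];p=z["p"]
for rr in (105,147,210,243): print(rr,[(u,P[rr,u].round(4).tolist(),p[rr,u].tolist()) for u in range(338,380,3)])
E
```

```text
kn 164 px [368. 105.] lo [0.5942 0.3176 0.0728] hi [0.6038 0.3349 0.0767] mean [0.5985 0.3261 0.0749]
kn 149 px [364. 146.] lo [0.5942 0.2733 0.0728] hi [0.6041 0.2909 0.0768] mean [0.5986 0.2822 0.075 ]
kn 134 px [358. 210.] lo [0.5944 0.1978 0.0727] hi [0.6044 0.2152 0.0765] mean [0.5988 0.2066 0.0747]
kn 130 px [355. 244.] lo [0.5941 0.1529 0.0719] hi [0.6047 0.1709 0.0764] mean [0.5989 0.1621 0.0745]
rim 5753 [array([515.68, 242.92]), array([146.06, 230.48]), np.float64(0.44)] 0.0646 [[0.4487, 0.1286, 0.0603], [0.588, 0.3575, 0.0668]]
105 [(338, [0.5745, 0.3264, 0.0314], [84, 57, 40]), (341, [0.5748, 0.3261, 0.0475], [84, 57, 38]), (344, [0.5742, 0.3258, 0.0666], [128, 96, 58]), (347, [0.5775, 0.3258, 0.0667], [188, 152, 91]), (350, [0.5803, 0.3258, 0.0689], [172, 169, 169]), (353, [0.5834, 0.3258, 0.0696], [176, 172, 170]), (356, [0.587, 0.3259, 0.0683], [186, 151, 92]), (359, [0.5906, 0.3259, 0.0673], [179, 145, 86]), (362, [0.5926, 0.3258, 0.0721], [177, 145, 89]), (365, [0.5951, 0.3258, 0.0748], [199, 165, 105]), (368, [0.5982, 0.3258, 0.0753], [204, 167, 105]), (371, [0.6017
[... 1516 characters left out ...]
101])]
243 [(338, [0.579, 0.1607, 0.0681], [180, 166, 148]), (341, [0.5828, 0.1607, 0.068], [188, 187, 185]), (344, [0.5869, 0.1602, 0.0668], [199, 163, 96]), (347, [0.5906, 0.1604, 0.0671], [198, 164, 102]), (350, [0.5933, 0.1623, 0.0713], [176, 142, 86]), (353, [0.596, 0.1639, 0.0749], [202, 165, 101]), (356, [0.5996, 0.1641, 0.0753], [202, 165, 102]), (359, [0.6036, 0.1637, 0.0744], [175, 138, 82]), (362, [0.6309, 0.1303, -0.0008], [91, 138, 110]), (365, [0.6353, 0.1305, -0.0004], [94, 141, 114]), (368, [0.64, 0.1303, -0.001], [91, 137, 110]), (371, [0.6445, 0.1303, -0.0009], [90, 138, 112]), (374, [0.6489, 0.1305, -0.0006], [88, 137, 110]), (377, [0.6528, 0.1313, 0.001], [94, 141, 113])]
```

```bash
python3 -m pendant '[85,0,-4,44.7,0, 85,0,-4,44.7,0, 85,0,-4,44.7,0, 85,0,-4,44.7,0, 85,0,-4,44.7,0, 85,0,-4,44.7,0, 85,0,-4,44.7,0, 85,0,-4,44.7,0, 85,0,-4,44.7,0, 85,0,-4,44.7,-0.018, 85,0,0,0,0, 85,0,0,0,0]' 40
python3 - <<'E'
from h import *
from scipy.spatial.transform import Rotation as R
o=r.get_obs();M=R.from_rotvec(o["orientation"]).as_matrix();print(o["clock"],o["tcp_pos"],M.round(3))
p,d,c=grab("wrist");save(p,"w2.png");P=cloud(d,c);np.savez("w2.npz",p=p,d=d,P=P)
m=(P[...,2]>.165)&(P[...,2]<.18)&(abs(P[...,0]-.46)<.03)&(abs(P[...,1]+.2)<.14)
Q=P[m];print(len(Q),cv2.minAreaRect((Q[:,:2]*1000).astype(np.float32)),np.median(Q[:,2]),Q.mean(0))
for y0 in np.arange(-.1,-.3,-.03):
    s=Q[abs(Q[:,1]-y0)<.006]
    if len(s): print(y0.round(3),len(s),s[:,0].min().round(4),s[:,0].max().round(4),np.median(s[:,0]).round(4))
E
```

```text
clock: 4.42
tcp_pos: [0.4619, -0.2047, 0.2812]
orientation: [1.192, 1.221, -1.191]
contact_force: [0.9, 0.6, -0.1]
grip_width: 0.0854
4.425 [ 0.46189272 -0.20469783  0.28119217] [[-0.     1.     0.024]
 [ 0.001  0.024 -1.   ]
 [-1.    -0.    -0.001]]
4387 ((459.4794616699219, -203.884765625), (14.601858139038086, 230.61302185058594), 1.5072025060653687) 0.17077749712178258 [ 0.45925422 -0.18825125  0.17077152]
-0.1 343 0.4494 0.4641 0.457
-0.13 287 0.4506 0.4642 0.4571
-0.16 253 0.4518 0.4652 0.4584
-0.19 233 0.4522 0.4661 0.4591
-0.22 211 0.4536 0.467 0.4605
-0.25 194 0.454 0.4679 0.4606
-0.28 164 0.4554 0.4688 0.462
```

View pics/w2.png

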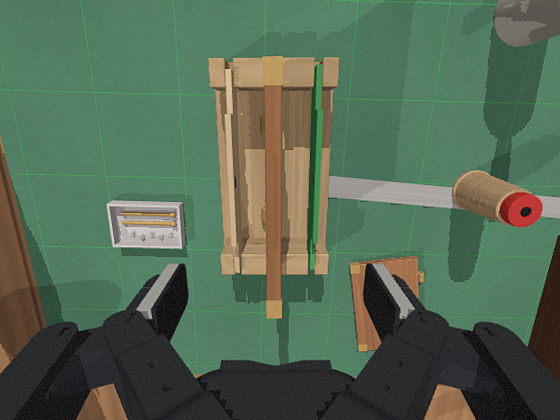

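The view shows the lid's edge running from (273,60) to (274,315), roughly centred between the fingers. Templates are clear at columns 232 and 318, and the small lid is at (390,300). I'll descend and grip.

```bash
python3 -m pendant '[85,24,-1,0,-0.002, 85,24,0,0,0, 85,24,0,0,0, 85,24,0,0,0, 85,24,0,0,0, 85,15,0,0,0, 85,10,0,0,0, 60,0,0,0,0, 40,0,0,0,0, 25,0,0,0,0, 18,0,0,0,0, 8,0,0,0,0, 8,0,0,0,0, 8,0,0,0,0, 8,0,0,0,0, 8,0,0,0,0]' 60
python3 -c "
from bench import r
o=r.get_obs();print(o['contact_force'],o['moment'],o['tau'].round(2))"
```

```text
clock: 6.48
tcp_pos: [0.4607, -0.2053, 0.1367]
orientation: [1.191, 1.221, -1.191]
contact_force: [-1.9, 0.4, 5.1]
grip_width: 0.0134
[-1.94896921  0.39695074  5.07427903] [0.08844153 0.63603552 0.08219052] [  0.04 -36.41   6.31 -20.71  -0.27  -0.77  -0.09]
```

```bash
python3 -m pendant '[8,-4,0,0,0, 8,-8,0,0,0, 8,-12,0,0,0, 8,-15,0,0,0, 8,-15,0,0,0, 8,-15,0,0,0, 8,-15,0,0,0, 8,-15,0,0,0, 8,-11,0,0,0, 8,0,0,0,0, 8,0,0,0,0]' 60
python3 - <<'E'
from h import *
o=r.get_obs();print(o["contact_force"],o["moment"])
p,d,c=grab("scene");save(p[140:300,120:300].repeat(3,0).repeat(3,1),"s2.png")
p,d,c=grab("wrist");P=cloud(d,c);np.savez("w3.npz",p=p,d=d,P=P)
z0=.282
m=(P[...,2]>z0-.012)&(P[...,2]<z0+.012)&(abs(P[...,0]-.46)<.02)&(abs(P[...,1]+.2)<.14)
Q=P[m];print(len(Q),cv2.minAreaRect((Q[:,:2]*1000).astype(np.float32)),np.median(Q[:,2]),Q[:,1].min(),Q[:,1].max())
for y0 in np.arange(-.08,-.32,-.02):
    s=Q[abs(Q[:,1]-y0)<.006]
    if len(s): print(y0.round(3),len(s),s[:,0].min().round(4),s[:,0].max().round(4),np.median(s[:,2]).round(4))
E
```

```text
clock: 7.85
tcp_pos: [0.4605, -0.205, 0.2459]
orientation: [1.19, 1.222, -1.191]
contact_force: [-0.1, 0.6, -2.7]
grip_width: 0.013
[-0.05969678  0.64948457 -2.67681129] [-0.04205159  0.03749713 -0.02552146]
16549 ((459.992919921875, -165.26565551757812), (39.98118209838867, 139.07618713378906), 0.012896094471216202) 0.279880579392602 -0.23480373046899075 -0.09572706244782342
-0.1 1780 0.4497 0.4648 0.2804
-0.12 1671 0.4506 0.4649 0.2798
-0.14 1397 0.4511 0.4654 0.2798
-0.16 1186 0.4519 0.4659 0.2797
-0.18 1017 0.4525 0.4664 0.2797
-0.2 2011 0.44 0.48 0.2798
-0.22 780 0.4517 0.4688 0.2797
-0.24 14 0.4539 0.4636 0.2792
```

View pics/s2.png

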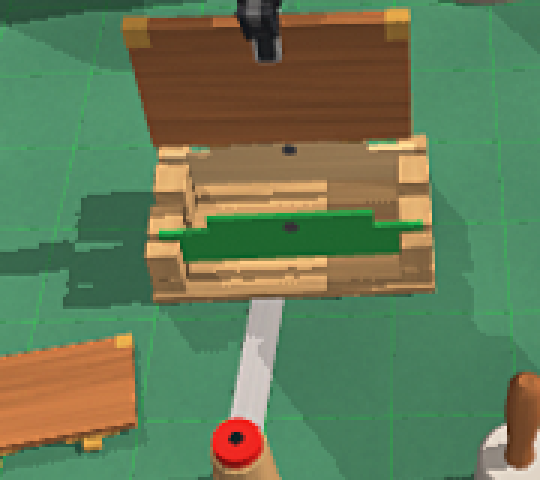

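The scene view shows the lid hanging level and clear of the rack, with the templates in place. Carry it over to the box.

```bash
python3 -m pendant '[8,0,0,-10,0, 8,0,3,-25,0, 8,0,8,-40,0, 8,0,8,-40,0, 8,0,8,-40,0, 8,0,9,-40,0, 8,0,9,-40,0, 8,0,9,-40,0, 8,0,10,-40,0, 8,0,12,-40,0, 8,0,15,-40,0, 8,0,18,-28,0.01, 8,0,18,-14,0.01, 8,0,15,-7,0.003, 8,0,8,0,0, 8,0,0,0,0, 8,0,0,0,0, 8,0,0,0,0]' 60
cat > look.py <<'E'
from h import *
import sys
from scipy.spatial.transform import Rotation as R
def run(tag):
    o=r.get_obs();M=R.from_rotvec(o["orientation"]).as_matrix();t=o["tcp_pos"];print(o["clock"],t.round(4),"tool yaw",np.arctan2(M[1,1],M[0,1]).round(4),"tool x",M[:,0].round(4),o["contact_force"].round(2),o["moment"].round(3))
    zt=t[2]+.0345
    p,d,c=grab("wrist");P=cloud(d,c);np.savez(tag+"w.npz",p=p,d=d,P=P);save(p,tag+"w.png")
    m=(abs(P[...,2]-zt)<.008)&(abs(P[...,0]-t[0])<.02)&(P[...,1]>t[1]+.02)
    Q=P[m];e=[]
    for y0 in np.arange(t[1]+.025,t[1]+.11,.012):
        s=Q[abs(Q[:,1]-y0)<.006]
        if len(s)>50: a,b=np.percentile(s[:,0],[1,99]);e.append((y0,(a+b)/2,b-a,np.median(s[:,2])))
    e=np.array(e);f=np.polyfit(e[:,0],e[:,1],1);print("wrist lid: yaw",-f[0].round(4),"x at tcp y",np.polyval(f,t[1]).round(4),"width",e[:,2].round(4),"z",e[:,3].mean().round(4))
    for n in("scene","top"):
        p,d,c=grab(n);P=cloud(d,c);np.savez(tag+n+".npz",p=p,d=d,P=P,W=c["world_to_cam"],K=c["mtx"]);save(p,tag+n+".png")
        Q=P[(abs(P[...,2]-zt)<.006)&(abs(P[...,0]-t[0])<.02)&(abs(P[...,1]-t[1])<.14)&(abs(P[...,1]-t[1])>.03)]
        print(n,len(Q),[np.round(v,2) for v in cv2.minAreaRect((Q[:,:2]*1000).astype(np.float32))],"z",np.median(Q[:,2]).round(4))
        Q=P[(abs(P[...,2]-zt+.045)<.035)&(abs(P[...,0]-t[0])<.025)&(abs(P[...,1]-t[1])<.14)&(abs(P[...,1]-t[1])>.03)]
        if n=="scene":
            A=np.c_[Q[:,1],Q[:,2],np.ones(len(Q))];k=np.linalg.lstsq(A,Q[:,0],rcond=None)[0];k=k if 1 else k
            print("  face plane dx/dy,dx/dz",k.round(4),"y range",np.percentile(Q[:,1],[.5,99.5]).round(4))
run(sys.argv[1])
E
python3 look.py a
python3 - <<'E'
import cv2
p=cv2.imread("pics/ascene.png");cv2.imwrite("pics/as.png",cv2.resize(p[160:280,300:450],None,fx=5,fy=5,interpolation=2))
E
```

```text
clock: 10.2
tcp_pos: [0.5995, 0.2415, 0.2464]
orientation: [1.208, 1.21, -1.208]
contact_force: [0.2, -0.2, -3.2]
grip_width: 0.0135
10.2 [0.5995 0.2415 0.2464] tool yaw 0.0017 tool x [-3.e-04  3.e-04 -1.e+00] [ 0.15 -0.19 -3.23] [-0.022 -0.031  0.005]
wrist lid: yaw 0.0031 x at tcp y 0.5991 width [0.0136 0.0136 0.0136 0.0137 0.0136 0.0136 0.0145 0.0145] z 0.2805
scene 426 [array([601.34, 243.05]), array([ 18.26, 232.59]), np.float64(0.51)] z 0.2803
  face plane dx/dy,dx/dz [-1.000e-04  6.500e-03  6.049e-01] y range [0.1272 0.3562]
top 296 [array([601.73, 168.41]), array([15.51, 86.07]), np.float64(0.14)] z 0.2804
```

View pics/as.png

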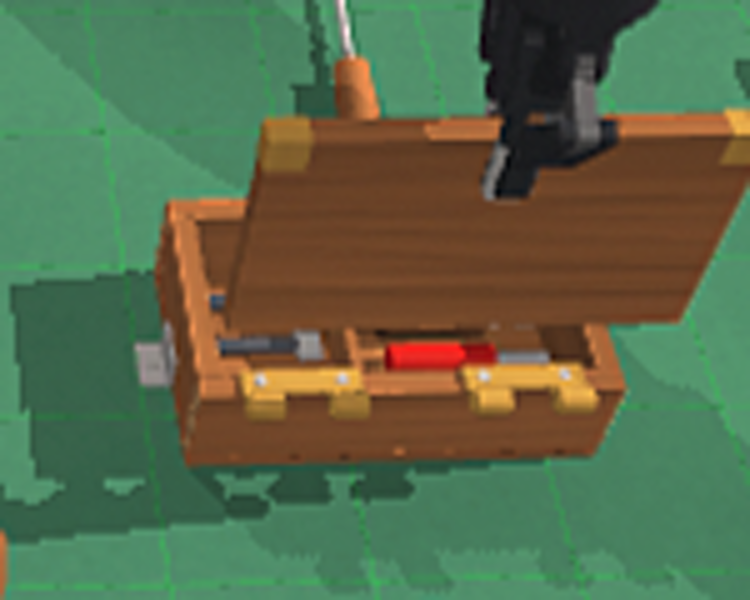

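The scene crop shows the lid hanging above and about 10 mm inward of the hinge line, aligned in y with the box. I'll compare the lid and box inside the same camera frame.

```bash
sed -i 's/>110)/>90)/; s/s\[i,4\]<20/s[i,4]<8/' boxfit.py
for f in scene0 top0 ascene aw; do echo == $f; python3 boxfit.py $f.npz | cut -c1-170; done
python3 - <<'E'
from h import *
for f in("ascene",):
    P=np.load(f+".npz")["P"]
    m=(P[...,2]>.15)&(P[...,2]<.275)&(abs(P[...,0]-.604)<.015)
    print([(round(z,3),np.round([P[m&(abs(P[...,2]-z)<.004)][:,1].min(),P[m&(abs(P[...,2]-z)<.004)][:,1].max(),np.median(P[m&(abs(P[...,2]-z)<.004)][:,0])],4).tolist()) for z in np.arange(.155,.275,.02)])
P=np.load("scene0.npz")["P"]   # box outer +x wall
m=(P[...,2]>.01)&(P[...,2]<.055)&(abs(P[...,0]-.592)<.012)&(abs(P[...,1]-.243)<.14)
print("wall",m.sum(),[(round(z,3),np.round([P[m&(abs(P[...,2]-z)<.004)][:,1].min(),P[m&(abs(P[...,2]-z)<.004)][:,1].max(),np.median(P[m&(abs(P[...,2]-z)<.004)][:,0])],4).tolist()) for z in np.arange(.014,.055,.01)])
Q=P[m];A=np.c_[Q[:,1]-.243,Q[:,2]-.0695,np.ones(len(Q))];print("wall plane",np.linalg.lstsq(A,Q[:,0],rcond=None)[0].round(4))
E
```

```text
== scene0
kn 27 px [415. 239.] lo [0.5946 0.3153 0.0716] hi [0.6058 0.3315 0.0781] mean [0.6004 0.3235 0.0745]
kn 28 px [353. 240.] lo [0.596  0.1512 0.0722] hi [0.6064 0.1677 0.0778] mean [0.6019 0.1593 0.075 ]
kn 27 px [370. 240.] lo [0.5947 0.1962 0.0715] hi [0.6058 0.2128 0.078 ] mean [0.6012 0.204  0.0748]
kn 29 px [398. 239.] lo [0.5959 0.2707 0.0717] hi [0.6058 0.2883 0.079 ] mean [0.6014 0.2793 0.0748]
rim 874 [array([525.53, 242.07]), array([158.33, 231.1 ]), np.float64(0.07)] 0.0646 [[0.4487, 0.1271, 0.0602], [0.5952, 0.3567, 0.0674]]
== top0
kn 40 px [192. 184.] lo [0.5944 0.1494 0.0713] hi [0.6073 0.1664 0.0801] mean [0.6002 0.1581 0.0754]
kn 32 px [144. 185.] lo [0.5951 0.2712 0.072 ] hi [0.6063 0.2866 0.08  ] mean [0.6    0.2787 0.0752]
kn 29 px [175. 184.] lo [0.5957 0.1943 0.0723] hi [0.6054 0.2111 0.0799] mean [0.5997 0.2024 0.0755]
kn 32 px [126. 186.] lo [0.5947 0.3138 0.0728] hi [0.6043 0.3305 0.0812] mean [0.5993 0.3225 0.0761]
rim 1057 [array([518.67, 240.38]), array([144.42, 230.19]), np.float64(0.38)] 0.0645 [[0.4508, 0.126, 0.0601], [0.5903, 0.3543, 0.0675]]

[... 604 characters left out ...]
8 , 230.19]), np.float64(0.19)] 0.0646 [[0.4441, 0.129, 0.0603], [0.5779, 0.3577, 0.0667]]
[(np.float64(0.155), [0.1271, 0.3566, 0.6061]), (np.float64(0.175), [0.1271, 0.3572, 0.6063]), (np.float64(0.195), [0.1272, 0.3551, 0.6063]), (np.float64(0.215), [0.1276, 0.3551, 0.6064]), (np.float64(0.235), [0.1274, 0.3558, 0.6065]), (np.float64(0.255), [0.1267, 0.3565, 0.6067]), (np.float64(0.275), [0.1266, 0.3561, 0.6068])]
wall 716 [(np.float64(0.014), [0.1271, 0.3574, 0.589]), (np.float64(0.024), [0.1271, 0.3574, 0.589]), (np.float64(0.034), [0.1274, 0.3584, 0.5891]), (np.float64(0.044), [0.1266, 0.3586, 0.5891]), (np.float64(0.054), [0.1277, 0.3551, 0.5891])]
wall plane [-0.0031  0.0014  0.5891]
```

```bash
python3 -m pendant '[8,0,5,-0.6,0, 8,0,5.4,0,-0.001, 8,5,0,0,0, 8,10,0,0,0, 8,10,0,0,0, 8,10,0,0,0, 8,5,0,0,0, 8,0,0,0,0, 8,0,0,0,0, 8,0,0,0,0]' 60
python3 look.py b; python3 boxfit.py bscene.npz|cut -c1-150
python3 - <<'E'
from h import *
P=np.load("bscene.npz")["P"]
m=(abs(P[...,0]-.6145)<.012)
for z in np.arange(.125,.235,.02):
    Q=P[m&(abs(P[...,2]-z)<.004)];print(z.round(3),np.round([Q[:,1].min(),Q[:,1].max(),np.median(Q[:,0])],4))
p=cv2.imread("pics/bscene.png");cv2.imwrite("pics/bs.png",cv2.resize(p[160:280,310:460],None,fx=5,fy=5,interpolation=2))
E
```

```text
clock: 11.6
tcp_pos: [0.6106, 0.2424, 0.2068]
orientation: [1.208, 1.21, -1.206]
contact_force: [-0.4, 0.1, -3.8]
grip_width: 0.0131
11.6 [0.6106 0.2424 0.2068] tool yaw 0.003 tool x [ 7.e-04  5.e-04 -1.e+00] [-0.45  0.08 -3.8 ] [-0.004  0.04  -0.03 ]
wrist lid: yaw 0.0047 x at tcp y 0.6101 width [0.0136 0.0136 0.0136 0.0137 0.0137 0.0137 0.0145 0.0146] z 0.2408
scene 443 [array([611.46, 242.83]), array([ 20.94, 230.95]), np.float64(1.1)] z 0.2406
  face plane dx/dy,dx/dz [-1.000e-04  4.200e-03  6.165e-01] y range [0.128  0.3572]
top 271 [array([612.33, 169.17]), array([15.53, 86.56]), np.float64(0.91)] z 0.2409
kn 25 px [370. 240.] lo [0.5963 0.1964 0.0718] hi [0.6065 0.2133 0.0771] mean [0.6019 0.2045 0.0743]
kn 23 px [398. 240.] lo [0.5995 0.2704 0.0711] hi [0.6072 0.2867 0.0771] mean [0.6034 0.2788 0.0742]
kn 26 px [415. 239.] lo [0.5972 0.3167 0.072 ] hi [0.6066 0.3318 0.0783] mean [0.6023 0.3241 0.0746]
kn 21 px [353. 241.] lo [0.6001 0.1519 0.0713] hi [0.6072 0.1679 0.0774] mean [0.6035 0.1592 0.0744]
rim 293 [array([524.37, 240.98]), array([161.91, 228.54]), np.float64(0.22)] 0.0644 [[0.4465, 0.1271, 0.0602], [0.603, 0.3515, 0.0674]]
0.125 [0.1282 0.3561 0.6173]
0.145 [0.1282 0.358  0.6171]
0.165 [0.1279 0.3567 0.6174]
0.185 [0.1283 0.3557 0.6173]
0.205 [0.128  0.3573 0.6173]
0.225 [0.1271 0.3576 0.6177]
```

View pics/bs.png

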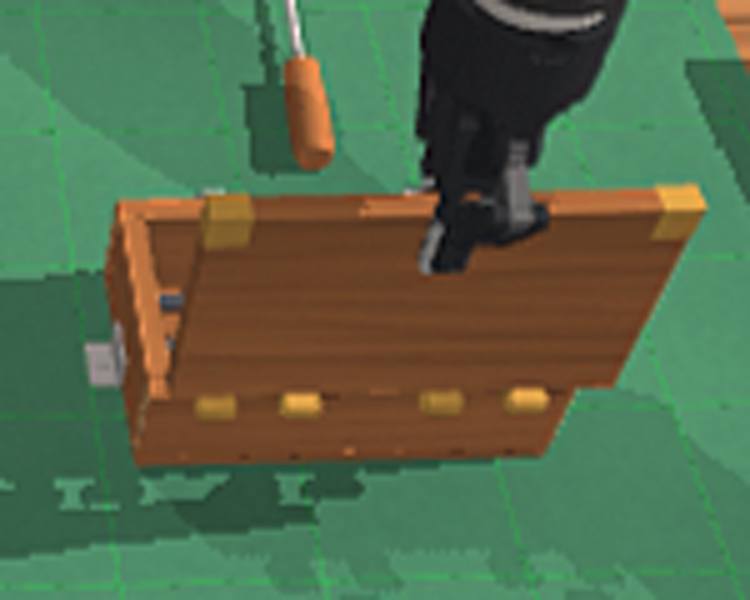

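The lid's outer face is now about 0.7 mm too far out and y agrees. I'll correct that, then let it down slowly.

```bash
python3 -m pendant '[8,0,-0.7,0,0, 8,3,0,0,0, 8,4,0,0,0, 8,4,0,0,0, 8,3,0,0,0, 8,2,0,0,0, 8,0,0,0,0, 8,0,0,0,0, 8,0,0,0,0]' 60
python3 look.py c
python3 - <<'E'
from h import *
P=np.load("cscene.npz")["P"]
m=(abs(P[...,0]-.6145)<.012)
for z in np.arange(.105,.215,.02):
    Q=P[m&(abs(P[...,2]-z)<.004)];print(z.round(3),np.round([Q[:,1].min(),Q[:,1].max(),np.median(Q[:,0])],4))
E
```

```text
clock: 12.88
tcp_pos: [0.6098, 0.2423, 0.1904]
orientation: [1.207, 1.211, -1.207]
contact_force: [0.1, -0.2, -3.6]
grip_width: 0.0132
12.875 [0.6098 0.2423 0.1904] tool yaw 0.003 tool x [ 2.e-04  1.e-04 -1.e+00] [ 0.14 -0.21 -3.56] [ 0.021 -0.024 -0.018]
wrist lid: yaw 0.0045 x at tcp y 0.6093 width [0.0137 0.0136 0.0136 0.0136 0.0137 0.0137 0.0144 0.0146] z 0.2245
scene 406 [array([610.01, 243.23]), array([ 19.23, 232.21]), np.float64(0.01)] z 0.2244
  face plane dx/dy,dx/dz [-0.0014  0.0043  0.6161] y range [0.1279 0.3567]
top 266 [array([611.83, 169.11]), array([15.38, 86.17]), np.float64(0.55)] z 0.2247
0.105 [0.1279 0.3571 0.6165]
0.125 [0.1282 0.3578 0.6166]
0.145 [0.1282 0.3556 0.6166]
0.165 [0.1278 0.3552 0.6166]
0.185 [0.1274 0.3556 0.6166]
0.205 [0.1273 0.3591 0.617 ]
```

No contact, and every measurement is within 1 mm. The last 6 mm.

```bash
python3 -m pendant '[8,2,0,0,0, 8,2,0,0,0, 8,1.5,0,0,0, 8,0.5,0,0,0, 8,0,0,0,0, 8,0,0,0,0, 8,0,0,0,0, 8,0,0,0,0]' 60
python3 look.py e
python3 - <<'E'
from h import *
P=np.load("escene.npz")["P"]
m=(abs(P[...,0]-.6145)<.012)
for z in np.arange(.095,.205,.02):
    Q=P[m&(abs(P[...,2]-z)<.004)];print(z.round(3),np.round([Q[:,1].min(),Q[:,1].max(),np.median(Q[:,0])],4))
p=cv2.imread("pics/escene.png");q=cv2.imread("pics/etop.png")
cv2.imwrite("pics/es.png",np.hstack([cv2.resize(p[170:270,320:450],None,fx=3,fy=3,interpolation=2),cv2.resize(q[150:250,90:220],None,fx=3,fy=3,interpolation=2)]))
E
```

```text
clock: 14.02
tcp_pos: [0.6097, 0.2423, 0.1844]
orientation: [1.207, 1.211, -1.207]
contact_force: [0.8, 0.4, -2.4]
grip_width: 0.0132
14.025 [0.6097 0.2423 0.1844] tool yaw 0.003 tool x [ 1.e-04  1.e-04 -1.e+00] [ 0.83  0.43 -2.38] [-0.042  0.015  0.002]
wrist lid: yaw 0.0043 x at tcp y 0.6092 width [0.0136 0.0136 0.0136 0.0136 0.0137 0.0138 0.0144 0.0146] z 0.2184
scene 431 [array([609.74, 243.24]), array([ 19.08, 231.89]), np.float64(0.54)] z 0.2182
  face plane dx/dy,dx/dz [-0.0011  0.0037  0.6161] y range [0.1279 0.3567]
top 263 [array([611.13, 169.17]), array([16.08, 86.45]), np.float64(1.17)] z 0.2188
0.095 [0.1285 0.3572 0.6163]
0.115 [0.1273 0.357  0.6164]
0.135 [0.1276 0.357  0.6165]
0.155 [0.128  0.3565 0.6166]
0.175 [0.1277 0.3567 0.6167]
0.195 [0.1278 0.3577 0.6167]
```

View pics/es.png

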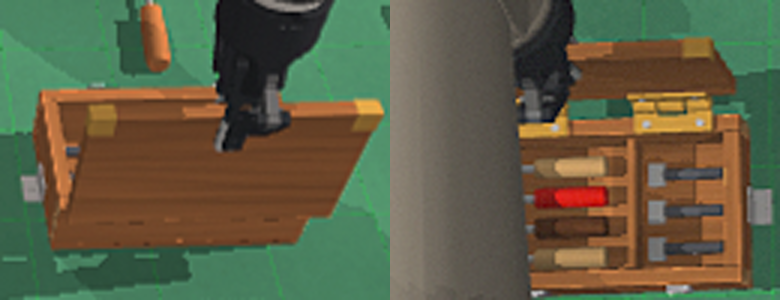

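In the right half of the picture the lid's knuckle sits in the box hinge gap in the top view. The vertical force reading eased by about 1 N, so I'll raise the lid 0.6 mm to stay clear of resting, then average the force.

```bash
cat > f.py <<'E'
from h import *
F=[]
for i in range(12): viewer.grab_frame("wrist");F.append(np.r_[r.get_obs()["contact_force"],r.get_obs()["tcp_pos"]*1000])
print(np.mean(F,0).round(2),np.std(F,0).round(2))
E
python3 f.py; python3 -m pendant '[8,-0.6,0,0,0, 8,0,0,0,0, 8,0,0,0,0, 8,0,0,0,0]' 60; python3 f.py
```

```text
[-8.0000e-02 -1.6000e-01 -3.4100e+00  6.0966e+02  2.4230e+02  1.8430e+02] [0.49 0.49 0.53 0.01 0.02 0.01]
clock: 15.28
tcp_pos: [0.6096, 0.2423, 0.1849]
orientation: [1.207, 1.211, -1.207]
contact_force: [0.4, 0.3, -2.9]
grip_width: 0.0132
[-3.0000e-02  2.6000e-01 -2.9700e+00  6.0967e+02  2.4229e+02  1.8489e+02] [0.31 0.52 0.34 0.01 0.02 0.02]
```

The full weight (about 3.2 N) hangs in the gripper with no side force. Handing in.

```bash
python3 -c "
from bench import r
print(r.hand_in())
o=r.get_obs();print(o['clock'],o['tcp_pos'],o['contact_force'],o['grip_width'])"
```

```text
the job is handed in; nothing more can be done
None
the job is handed in; nothing more can be done
```

I lifted the larger lid out of the rack's middle slot, carried it over the box and let its knuckles down into both hinge gaps. I handed in at about 16 s with the lid still held there. `hand_in()` gave no verdict.

**Final checks**
- **Position:** Lid and box, compared within the wrist and scene cameras, agree to about 0.3 mm level across the hinge axis and 0.5 mm along it. The lid's yaw is 0.004 rad against the box's 0.003.
- **Height:** It is about 0.5 mm above nominal, on purpose, so the lid does not rest on the hinges. This comes from the gripper height and the given sizes.
- **Upright and still:** Lean is under about 0.005 rad, and the gripper position held to within 0.02 mm.
- **Weight:** Average force is about 3.0 N downward, close to the lid's full weight, with under 0.3 N sideways. The lid does not seem to bear on the box.

**Checks that disagreed**
- The top camera put the lid 1–2 mm farther out in x than the other two; I gave it less weight because the arm partly blocked its view.
- One force reading during the last lowering fell to 2.4 N. The average before and after raising the lid 0.6 mm showed this was sensor noise.
- I could not see the pin holes themselves: the lid board hides the knuckles in the scene view, and in the top view I could see only the right hinge clearly. Their alignment is worked out from the faces, edges and heights I measured.

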